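Put the driver away and close the heavy case lid

ROBOT

A 7-joint arm with a two-finger parallel gripper is mounted at the origin on the work surface. World frame = base frame: x ahead of the robot, y to its left, z up, the work surface at z = 0. Lengths are in mm, angles in rad, forces in N, time in s.
With the tool pointing down it reaches from about 400 to 925 mm from the base axis. Payload 4.1 kg.
Tool frame: the origin (TCP) lies on the centre line of the jaws, within the pads' length; the fingertips stand 19 mm ahead of it and the grasp point (between the pads) is the TCP; z points along the fingers, y is the line along which they close (so a half turn about z gives the same grasp; the last joint's range is limited). The gripper opens to 85 mm and grips with 20 to 120 N. Pads are 22 mm wide; open, the fingers measure 114 mm over their backs; the gripper's body (76 mm by 85 mm) begins 54 mm behind the grasp point. The pads swing forward as they close: fully open they stand 13 mm farther back than shut.
Start: joints at [-1.368, 0.398, 0.045, 1.537, -0.019, 1.207, -0.051], TCP at [193.183, 620.662, 250.347] pointing down, gripper open.
Joint ranges: [-2.82, 2.82], [-0.49, 2.23], [-1.37, 1.46], [0, 2.46], [-1.36, 4.5], [0.23, 2], [-2.94, 2.94]. Speed limits (rad/s): [2.57, 2.57, 3.14, 3.14, 3.14, 3.14, 3.14].

INTERFACE

Orientations are given as [roll, pitch, yaw] about the fixed x, y, z axes, in that order (R = Rz(yaw) Ry(pitch) Rx(roll)).
In Python, from bench import robot gives the robot as it stands.
- The arm moves only by the tool jog_arm, never from a script. Its argument "steps" is a list that holds one entry, the list of rows, each a list of 7 numbers: the shift along the tool's x, y, z in m, then the turn, a rotation vector about the tool's x, y, z in degrees, then the opening, from -1 (shut) to 1 (fully open), so that 0 is half open. In form: [[[tx, ty, tz, rx, ry, rz, claw], ...]]. A call has 1 to 10 rows; each row is the pose to reach, as a shift and turn from the pose commanded when the call began, along the tool's axes at that moment; what a row does not reach only later rows make up. A row lasts 1/8 s, in which the tool goes at most 62.5 mm and 10.7 degrees, less where a joint would pass 70% of its speed; a pose out of reach is approached as far as the arm can. A call with a gripper value outside its range is refused whole. The fingers move at their own pace and stop on an object; "newtons" is the grip in N (left out, the last holds). Time passes only in rows, so rows that repeat a pose let the fingers close. It gives the time, the measured TCP pose, the force, the opening and the grip force at its end, in the units of the state.
- robot.get_state(): the state, without advancing time (a new reading comes with each control period).
- robot.grab_frame(name): name is "side" or "top" or "wrist"; returns a dict with "color" (420x560x3 uint8, red, green, blue), "fx", "fy", "cx", "cy" (pixels), "k1" (the pictures are not rectified: a ray, as slopes to the right and down, at radius r is drawn at 1 + k1 r^2 times it, then the intrinsics apply), "xyz" and "attitude" of the camera in the world; the wrist camera has in their place "mount" (4x4, takes a point from camera to tool coordinates, whose origin is the TCP and whose axes are the flange's). Camera axes: x right, y down, z forward; pixel columns grow to the right and rows downward; lengths in mm; the calibration is good to about 2 mm. A picture is of the moment at which its call begins: read the wrist's pose just before it. There is no depth.
- robot.hand_in(): hands the job in; it is judged then, once.
The state is a dict: "clock": time; "joint_pos": joint angles; "dq": joint speeds; "joint_efforts": joint torques, N m; "ee_pos": TCP position; "tcp_rot": TCP orientation; "ft_force": force on the tool from outside, world axes, zero at the start; "moment": the same for the moment, N m; "opening": finger opening in mm; "grip_force": force on a finger pad.
Only numpy, scipy, OpenCV 4.12 (cv2) and the standard library are available. Lean on these libraries where they do the work, as an engineer would, in place of code of your own. Each camera call takes 0.05 s, during which the arm holds its last target. There are 200 camera calls.

TASK

Take the red driver off the sloping rest and lay it flat on the floor of the open case's empty front bay, without dropping it. Then push the heavy lid down gently, slowing for the last part so that it closes fully without slamming, and leave the cup, tape measure and glue bottle where they are.

Things in the scene. Friction and masses are not known exactly. Their poses are not given: they have to be found in the camera images.
- driver_grip (a point): Centre of the red driver's handle, a rounded bar 110 mm long (point x), 30 wide (y), 34 high (z). A 10 mm steel blade (20 mm collar at its root) sticks out 90 mm past the +x end: the driver runs from x = -55 to +145 mm. Loose, 0.2 kg, weight about 15 mm towards the blade. On the rest, x points up the slope (blade uphill), z square out of it.
- slope (a point): Fixed tool rest sloping 30 degrees: point on its black rib under mid-handle, 85 mm up; point x is the level direction in which the slope rises, z up. The driver lies on the rib (18 mm wide, 15 high, on a 70 mm board), so fingertips may pass 12 mm below the handle. A lip and cheeks hold the handle's lowest 15 mm to half height: it lifts off square to the slope.
- bay (a point): Centre of the floor of the fixed blue case's empty front bay, 12 mm above the table. Bay 144 mm (x) by 258 mm (y); x points to the hinge, y along the case, z up. The driver fits lengthwise along y, blade either way. Front and side walls rise 63 mm above the floor; on the hinge side a grey foam block 22 mm high with steel sockets. Case 200 x 270 x 75 mm.
- lid_hinge (a point): Middle of the lid's hinge line, on the top of the case's rear wall, 75 mm above the table; x points away from the bay (from the front wall to the hinge), y along the hinge line, z up.
- lid_edge (a point): Middle of the lid's free edge, on its outer face. The lid is a flat slab 200 mm from hinge to free edge, 270 mm wide and 12 mm thick, 0.9 kg; closed, it lies on the case with its outer face up, 87 mm above the table. The point's z is the outward normal of the outer face, its -x points from hinge to free edge.
- lid (a joint): Lid angle, rad: 0 closed, 1.57 upright, stop at 1.75; begins at 1.35 to 1.65. Stiff friction hinges (1.1 N m) hold its weight wherever it is left: it moves only while pushed on its outer face (away from the bay when open) and hardly coasts. Upright it takes about 6 N near the free edge, less lower down.
- cup: Orange plastic cup, 70 mm across, 75 mm high; origin at the centre of its underside. Bystander.
- tape: Red tape measure, 70 x 40 x 65 mm; origin at the centre of its underside. Bystander.
- glue: White glue bottle with red cap, 60 mm across, 150 mm high; origin at the centre of its underside. Bystander.
- driver: The red driver as a whole; origin under the middle of its handle, on the underside, axes as for its grip point.

How it is judged:
By the outcome, as a careful person would: the job done as asked, in the order asked, and still so for the second after the job is handed in, with the robot touching nothing.
It also fails if it takes over 72 s, if anything falls off the work surface, if the arm or the gripper's body presses on something with over 40 N, if the wrist force passes 120 N, or if a joint passes its speed limit or range.

## Working session

There is one attempt and no reset: what is moved stays moved. The work goes in short steps, Python scripts to look and compute and a tool call to move; the robot and the scene stay as the last step left them, time stands still between calls to the robot, and variables do not carry over. Pictures are saved under pics/ and viewed, at most 10 in all, crops included, and the job is handed in when it is done.

Besides the shell and the picture viewer there is one more tool, called after ">>>" as name(argument=value, ...) on one line, values as JSON. jog_arm: Moves the arm, as the interface text tells. Its arguments: {"type":"object","properties":{"steps":{"type":"array"},"newtons":{"type":"number"}},"required":["steps"]}

```bash
ls; mkdir -p pics
python3 - <<'E'
from bench import robot
import cv2,numpy as np
s=robot.get_state();print(s)
ims=[]
for n in("side","top"):
    f=robot.grab_frame(n);cv2.imwrite(f"pics/{n}0.png",f["color"][:,:,::-1]);print(n,{k:v for k,v in f.items() if k!="color"})
f=robot.grab_frame("wrist");cv2.imwrite("pics/wrist0.png",f["color"][:,:,::-1]);print({k:v for k,v in f.items() if k!="color"})
E
```

```text
pics
{'clock': 0.0, 'joint_pos': array([-1.36801306,  0.39916524,  0.04502607,  1.53788034, -0.01871735,
        1.20689235, -0.05072507]), 'dq': array([ 0.0017285 , -0.00032185,  0.00030861,  0.00023789, -0.00187934,
        0.00158478, -0.00025041]), 'joint_efforts': array([ 8.22834477e-05, -4.75129509e+01,  1.36517733e+00, -2.54216301e+01,
        1.16490948e-02,  9.69536835e-03, -1.26798898e-05]), 'ee_pos': array([192.98557744, 620.06629394, 249.28040788]), 'tcp_rot': array([-3.13967227e+00,  1.13187421e-04,  2.83989750e+00]), 'ft_force': array([-0.17921602, -0.0008002 ,  0.15408654]), 'moment': array([-5.64187913e-02, -1.36917711e-03, -7.16853296e-05]), 'grip_force': 0.0, 'opening': 85.62536955234285}
side {'fx': 430.27266427345194, 'fy': 430.27266427345194, 'cx': 284.0830704811723, 'cy': 207.10931649564364, 'k1': 0.03337657366621947, 'xyz': array([  59.97129819, -302.60705066,  762.8239853 ]), 'attitude': array([-2.35459003, -0.00931091, -0.81344654])}
top {'fx': 394.6820764117774, 'fy': 394.6820764117774, 'cx': 274.885068111894, 'cy': 215.3267316111904, 'k1': -0.0939332674711256, 'xyz': array([ 430.03978604,  165.96396346, 1136.67667358]), 'attitude': array([-3.00793935e+00, -1.26140131e-03, -1.58303624e+00])}
{'fx': 377.5983347238146, 'fy': 377.5983347238146, 'cx': 277.35378210419617, 'cy': 209.5155243548068, 'k1': -0.00583695019976535, 'mount': array([[ 9.81616777e-05, -9.45806378e-01, -3.24731098e-01,
         8.32833100e+01],
       [ 9.99999244e-01,  4.90969743e-04, -1.12770447e-03,
        -9.94995529e-01],
       [ 1.22602322e-03, -3.24730742e-01,  9.45805711e-01,
        -1.21836253e+02],
       [ 0.00000000e+00,  0.00000000e+00,  0.00000000e+00,
         1.00000000e+00]])}
```

View pics/top0.png

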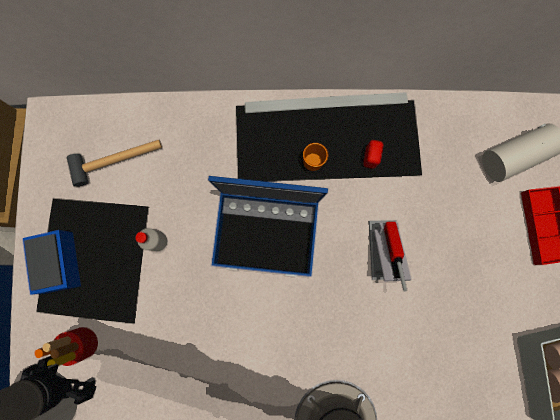

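View pics/side0.png

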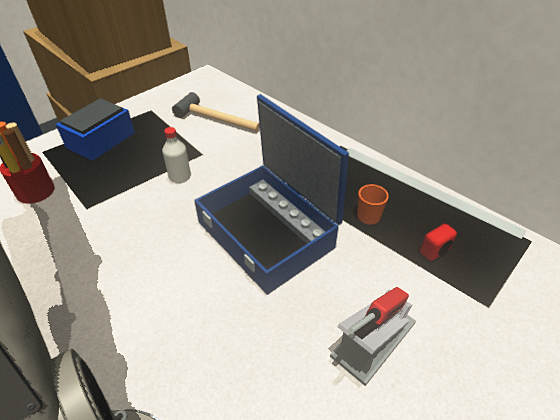

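The top view shows the blue case at about (265,235) with its lid at the far side (top edge (209,178) to (327,190)). The red driver handle is at (395,240) with its blade running down-image, towards the robot. The cup is at (315,156), the tape at (374,152) and the glue at (148,240). The side view agrees: handle at (390,303), blade to (345,328), case corners at (197,205), (268,290) and (337,240).

```bash
cat > h.py <<'E'
import numpy as np,cv2
from scipy.spatial.transform import Rotation as R
from bench import robot
def grab(n):
    s=robot.get_state();f=robot.grab_frame(n)
    if n=="wrist":
        T=np.eye(4);T[:3,:3]=R.from_euler("xyz",s["tcp_rot"]).as_matrix();T[:3,3]=s["ee_pos"]
        M=T@f["mount"];f["R"],f["t"]=M[:3,:3],M[:3,3]
    else: f["R"],f["t"]=R.from_euler("xyz",f["attitude"]).as_matrix(),f["xyz"]
    f["K"]=np.array([[f["fx"],0,f["cx"]],[0,f["fy"],f["cy"]],[0,0,1]]);f["D"]=np.array([f["k1"],0,0,0,0.])
    return f
def ray(f,p):
    q=cv2.undistortPoints(np.array([[p]],float),f["K"],f["D"])[0,0]
    return f["R"]@np.array([q[0],q[1],1])
def onz(f,p,z):
    d=ray(f,p);return f["t"]+d*(z-f["t"][2])/d[2]
def tri(f,p,g,q):
    a,b=ray(f,p),ray(g,q);k=np.linalg.lstsq(np.c_[a,-b],g["t"]-f["t"],rcond=None)[0]
    A=f["t"]+a*k[0];B=g["t"]+b*k[1];return (A+B)/2,np.linalg.norm(A-B)
def proj(f,P):
    return cv2.projectPoints(np.array(P,float).reshape(-1,1,3),cv2.Rodrigues(f["R"].T)[0],-f["R"].T@f["t"],f["K"],f["D"])[0][:,0]
def mask(f,col):
    h=cv2.cvtColor(f["color"],cv2.COLOR_RGB2HSV)
    H,S,V=h[...,0].astype(int),h[...,1],h[...,2]
    if col=="red": m=((H<5)|(H>172))&(S>150)&(V>60)
    if col=="blue": m=(abs(H-112)<12)&(S>120)&(V>40)
    return m.astype(np.uint8)
def blobs(f,col,lo=80):
    c,_=cv2.findContours(mask(f,col),cv2.RETR_EXTERNAL,cv2.CHAIN_APPROX_SIMPLE)
    return [(cv2.contourArea(x),cv2.minAreaRect(x)) for x in c if cv2.contourArea(x)>lo]
E
python3 - <<'E'
from h import *
np.set_printoptions(precision=1,suppress=True)
t=grab("top");s=grab("side")
for n,f in(("t",t),("s",s)):
    for a,r in blobs(f,"red",60): print(n,a,np.round(cv2.boxPoints(r)).astype(int).tolist(),np.round(r[0]))
    c=cv2.resize(f["color"][195:305,345:445] if n=="t" else f["color"][270:395,315:430],None,fx=5,fy=4.8 if n=="s" else 5,interpolation=2)
    cv2.imwrite(f"pics/drv_{n}.png",c[:,:,::-1])
print("case rim z75 top:",[onz(t,p,75)[:2] for p in((213,267),(312,275),(318,203),(220,194))])
print("case side z75:",[onz(s,p,75)[:2] for p in((196,204),(267,279),(337,236))])
print("lid top corners tri:",tri(t,(209,178),s,(259,96)),tri(t,(327,190),s,(346,151)))
for n,p,z in(("cup",(315,156),75),("tape",(374,152),60),("glue",(141,239),150)): print(n,onz(t,p,z))
print("handle c",onz(t,(394.5,240),112))
E
python3 - <<'E'
import cv2,numpy as np
a=cv2.imread('pics/drv_t.png');b=cv2.imread('pics/drv_s.png')
print(a.shape,b.shape)
a=cv2.resize(a,(400,440));b=cv2.resize(b,(400,440));cv2.imwrite('pics/drv.png',np.hstack([a,b]))
E
```

```text
t 217.0 [[54, 335], [77, 328], [87, 360], [64, 367]] [ 70. 347.]
t 89.0 [[134, 240], [137, 231], [148, 234], [145, 244]] [141. 237.]
t 376.5 [[383, 223], [396, 220], [404, 258], [391, 261]] [393. 240.]
t 2176.0 [[521, 190], [559, 186], [567, 262], [528, 266]] [544. 226.]
t 379.0 [[363, 166], [368, 138], [384, 141], [379, 169]] [373. 153.]
s 493.0 [[364, 309], [395, 281], [409, 296], [378, 325]] [387. 303.]
s 598.5 [[415, 245], [442, 217], [459, 234], [433, 262]] [437. 239.]
s 1329.5 [[-3, 165], [34, 147], [56, 192], [20, 210]] [ 27. 178.]
case rim z75 top: [array([435.2, 330.2]), array([410.9,  65.8]), array([605.3,  44.8]), array([633.5, 312.5])]
case side z75: [array([434.3, 317.8]), array([399.5,  55.1]), array([580.6,  26.2])]
lid top corners tri: (array([634. , 310.3, 269.3]), np.float64(1.738731277598393)) (array([601.1,  46.8, 278.1]), np.float64(0.8820846993375668))
cup [737.8  49.4  75. ]
tape [ 752.8 -120.7   60. ]
glue [506.3 502.5 150. ]
handle c [ 498.7 -149.9  112. ]
(550, 500, 3) (600, 575, 3)
```

View pics/drv.png

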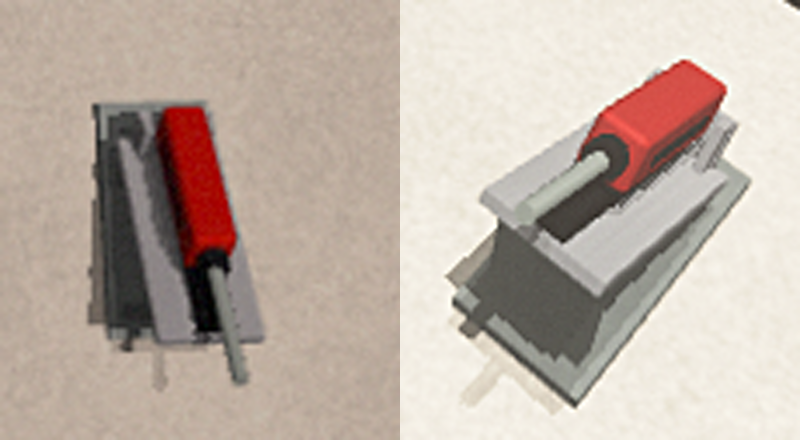

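The left crop (top view) shows the red handle with its blade running down-image, towards the robot and uphill over the rest's raised near end. The right crop (side view) confirms this. I'll now compute the driver pose and the standoff move.

```bash
cat >> h.py <<'E'
def toolR(x,z):
    z=np.array(z)/np.linalg.norm(z);x=np.array(x)-np.dot(x,z)*z;x/=np.linalg.norm(x)
    return np.c_[x,np.cross(z,x),z]
def go(P,Rt):
    s=robot.get_state();R0=R.from_euler("xyz",s["tcp_rot"]).as_matrix()
    print("shift m",np.round(R0.T@(np.array(P)-s["ee_pos"])/1000,4),"rot deg",np.round(R.from_matrix(R0.T@Rt).as_rotvec(degrees=True),1))
def slopeaxes(yaw,a=np.pi/6):
    d=np.array([np.cos(yaw),np.sin(yaw),0]);u=d*np.cos(a)+[0,0,np.sin(a)];n=-d*np.sin(a)+[0,0,np.cos(a)];return d,u,n
E
python3 - <<'E'
from h import *
np.set_printoptions(precision=3,suppress=True)
t=grab("top");s=grab("side")
F=onz(t,(389.5,221.5),87);N=onz(t,(397.5,259.5),142);print(F,N,N-F,np.arctan2(*(N-F)[1::-1]))
print(tri(t,(393.5,240.5),s,(387,303)))
c=(F+N)/2;c[2]=99.7;yaw=np.arctan2(*(N-F)[1::-1]);d,u,n=slopeaxes(yaw);c=c-n*15*np.array([1,1,0])
Rt=toolR(-u,-n);print(c,yaw);go(c+15*u+170*n,Rt);print(c+15*u+170*n)
go([400,100,340],toolR([np.cos(1.2),np.sin(1.2),0],[0,0,-1]))
E
```

```text
[ 550.591 -146.389   87.   ] [ 447.15  -146.017  142.   ] [-103.441    0.373   55.   ] 3.1379905621085724
(array([ 497.711, -149.676,  102.288]), np.float64(1.12709790269369))
[ 491.37  -146.176   99.7  ] 3.1379905621085724
shift m [-0.581 -0.622 -0.004] rot deg [ 42.3  -6.3 157.8]
[ 563.379 -146.435  254.424]
shift m [-0.352 -0.436 -0.09 ] rot deg [-0.  0. 94.]
```

>>> jog_arm(steps=[[[-0.02, -0.03, -0.05, 0, 0, 8, 1], [-0.06, -0.08, -0.09, 0, 0, 18, 1], [-0.1, -0.12, -0.09, 0, 0, 28, 1], [-0.14, -0.17, -0.09, 0, 0, 38, 1], [-0.18, -0.22, -0.09, 0, 0, 48, 1], [-0.22, -0.27, -0.09, 0, 0, 58, 1], [-0.26, -0.32, -0.09, 0, 0, 68, 1], [-0.3, -0.37, -0.09, 0, 0, 78, 1], [-0.33, -0.41, -0.09, 0, 0, 87, 1], [-0.352, -0.436, -0.09, 0, 0, 94, 1]]])

```text
clock: 1.6
ee_pos: [400.3, 96.2, 340.6]
tcp_rot: [3.141, -0.001, 1.191]
ft_force: [-0.4, 0.5, 0.6]
opening: 85.7
grip_force: 0.0
```

Run:
```python
from h import *
d,u,n=slopeaxes(3.138)
go(np.array([491.4,-146.2,99.7])+15*u+170*n,toolR(-u,-n))
s=robot.get_state();print(s["joint_pos"],s["dq"])
```

```text
shift m [-0.165   0.2415  0.086 ] rot deg [ 17.9 -26.4  66.8]
[-0.948787   -0.14434992  0.54436311  1.93250787  0.07580569  1.33225673
 -0.80702051] [ 0.3217759   0.05308306  0.28377116 -0.05845797 -0.00379203 -0.01214044
 -0.31811449]
```

>>> jog_arm(steps=[[[-0.02, 0.03, 0.01, 2, -3, 7, 1], [-0.04, 0.06, 0.02, 4, -6, 15, 1], [-0.06, 0.09, 0.03, 6, -9, 23, 1], [-0.08, 0.12, 0.04, 8, -12, 31, 1], [-0.1, 0.15, 0.05, 10, -15, 39, 1], [-0.12, 0.18, 0.06, 13, -19, 48, 1], [-0.14, 0.21, 0.075, 15, -22, 56, 1], [-0.16, 0.235, 0.085, 17, -25, 63, 1], [-0.165, 0.2415, 0.086, 17.9, -26.4, 66.8, 1], [-0.165, 0.2415, 0.086, 17.9, -26.4, 66.8, 1]]])

```text
clock: 2.85
ee_pos: [565.0, -142.6, 253.2]
tcp_rot: [3.14, 0.526, 0.003]
ft_force: [0.3, 0.5, 0.4]
opening: 85.4
grip_force: 0.0
```

Run:
```python
from h import *
s=robot.get_state();print(s["joint_pos"])
d,u,n=slopeaxes(3.138);c=np.array([491.4,-146.2,99.7]);go(c+15*u+170*n,toolR(-u,-n))
w=grab("wrist");cv2.imwrite("pics/w1.png",w["color"][:,:,::-1])
for a,r in blobs(w,"red",200): print(a,np.round(cv2.boxPoints(r)).astype(int).tolist(),np.round(r[0]))
f=17*n
print(proj(w,[c+f-55*u,c+f+55*u,c+145*u,c+f]))
```

```text
[-0.35552735  0.74235762  0.86074756  1.35069513 -0.30124597  1.7570608
 -1.05796017]
shift m [-0.0019  0.0038 -0.0002] rot deg [0.3 0.1 0.3]
5412.5 [[266, 94], [308, 94], [308, 238], [266, 238]] [287. 166.]
[[280.36440388 104.37934469]
 [279.28562155 247.39782348]
 [278.40148343 329.12294407]
 [279.79146475 180.39754191]]
```

View pics/w1.png

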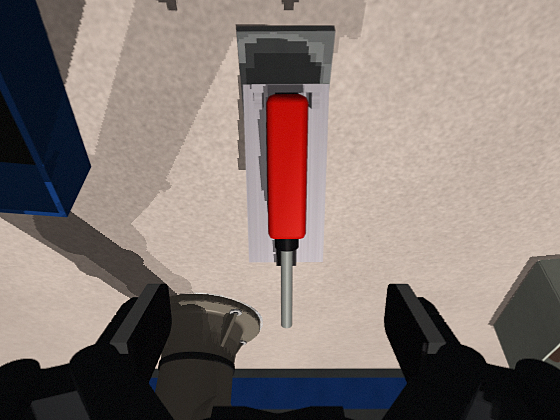

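The wrist view shows the handle aligned with the image, from (266,94) to (308,238), with the blade down to (287,327). The predicted handle centre is about 7 px left of that and 9 px low. I'll correct and compute the grasp.

Run:
```python
from h import *
np.set_printoptions(precision=1,suppress=True)
w=grab("wrist");d,u,n=slopeaxes(3.138)
m=np.argwhere(mask(w,"red"));m=m[(abs(m[:,1]-287)<40)&(m[:,0]<250)]
r=cv2.minAreaRect(m[:,::-1].astype(np.float32));print(r,len(m))
T=onz(w,(287,167),114.4);c=T-17*n;print("c",c)
l=[onz(w,(x,y),z) for x,y,z in((287.5,94,87),(287,238,142))];print(l,np.arctan2(*(l[1]-l[0])[1::-1]))
print(proj(w,[c+17*n-55*u,c+17*n+55*u,c+145*u]))
Rt=toolR(-u,-n);g=c+15*u+6*n;print(g)
go(g+80*n,Rt);go(g,Rt)
np.save("c.npy",c)
```

```text
((288.5, 166.0), (144.0, 41.0), 90.0) 5596
c [ 504.5 -150.3   99.7]
[array([ 555.6, -150.2,   87. ]), array([ 464.3, -151.1,  142. ])] -3.13175124374464
[[288.2  87.3]
 [285.9 237. ]
 [283.9 322.5]]
[ 494.5 -150.3  112.4]
shift m [0.  0.  0.1] rot deg [0.3 0.  0.5]
shift m [0.  0.  0.2] rot deg [0.3 0.  0.5]
```

Run:
```python
from h import *
np.set_printoptions(precision=1,suppress=True)
w=grab("wrist");t=grab("top");s=grab("side");d,u,n=slopeaxes(3.145)
c=np.load("c.npy")
tp,sp,wp=(405,290),(350.5,331),(287,327)
for a in((t,tp,s,sp),(w,wp,t,tp),(w,wp,s,sp)):print("tip",tri(*a), "c:",tri(*a)[0]-145*u)
# end of handle at collar, far top edge middle of handle
for f,k in((t,"t"),(s,"s")): 
    m=[r for a,r in blobs(f,"red",60) if (350<r[0][0]<410 and 220<r[0][1]<320)];print(k,m)
    for q in(c,c+[-5,0,0],c+[-5,0,-5]): print(proj(f,[q+17*n-55*u,q+17*n+55*u,q+145*u]).ravel())
```

```text
tip (array([ 372.2, -152.7,  170.5]), np.float64(0.6181231130912881)) c: [ 497.8 -152.2   98. ]
tip (array([ 372.2, -151.9,  173.5]), np.float64(0.8328770431775299)) c: [ 497.7 -151.5  101. ]
tip (array([ 371.1, -152.9,  173.1]), np.float64(1.1892764176417856)) c: [ 496.7 -152.5  100.6]
t []
[390.7 217.8 398.9 252.3 404.4 287.2]
[390.8 219.6 399.  254.2 404.5 289.3]
[390.2 219.9 398.4 254.3 403.9 289.2]
s [((387.4097900390625, 302.9918212890625), (21.254125595092773, 41.86806106567383), 50.19443130493164)]
[405.  286.7 381.  302.2 352.1 326.8]
[403.5 288.3 379.3 304.1 350.1 328.9]
[403.  289.9 378.8 305.7 349.7 330.6]
```

Run:
```python
from h import *
d,u,n=slopeaxes(3.14);c=np.array([498,-151.3,99.6]);Rt=toolR(-u,-n);g=c+15*u+5*n
go(g+80*n,Rt);go(g,Rt)
```

```text
shift m [0.0047 0.0105 0.083 ] rot deg [ 0.2 -0.   0.4]
shift m [0.0046 0.0102 0.163 ] rot deg [ 0.2 -0.   0.4]
```

>>> jog_arm(steps=[[[0.002, 0.004, 0.03, 0, 0, 0, 1], [0.004, 0.008, 0.06, 0, 0, 0.4, 1], [0.0047, 0.0103, 0.083, 0.2, 0, 0.4, 1], [0.0047, 0.0103, 0.1, 0.2, 0, 0.4, 1], [0.0047, 0.0103, 0.1, 0.2, 0, 0.4, 1]]])

```text
clock: 3.72
ee_pos: [518.2, -151.4, 165.1]
tcp_rot: [-3.142, 0.526, -0.003]
ft_force: [-0.4, 0.0, 0.9]
opening: 85.1
grip_force: 0.0
```

Run:
```python
from h import *
d,u,n=slopeaxes(3.14);c=np.array([498,-151.3,99.6]);Rt=toolR(-u,-n);g=c+15*u+5*n
go(g,Rt)
w=grab("wrist");cv2.imwrite("pics/w2.png",w["color"][:,:,::-1])
print([ (a,r) for a,r in blobs(w,"red",200)])
print(proj(w,[c+17*n-55*u,c+17*n+55*u,c+17*n-55*u+[0,15,0],c+17*n-55*u-[0,15,0]]))
```

```text
shift m [ 0.0004 -0.      0.0618] rot deg [-0.   0.1 -0. ]
[(11971.0, ((274.0, 212.5), (209.0, 64.0), 90.0))]
[[274.4204305  113.80285676]
 [275.23945696 324.31971195]
 [240.50983303 113.90725451]
 [308.33760188 113.7074648 ]]
```

View pics/w2.png

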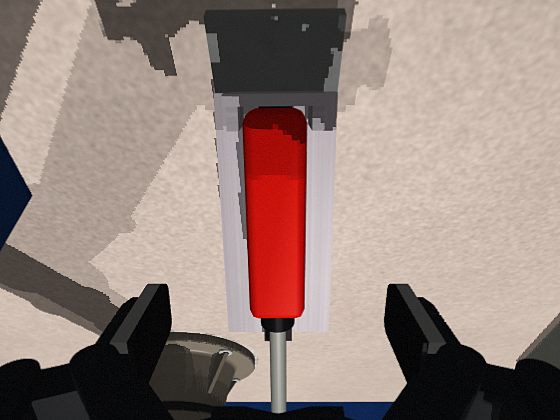

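The wrist view shows the handle centred between the fingers (mask centre (274,212), ends at v=108 and v=317) and aligned with the prediction to about 3 mm. I'll descend and grip.

>>> jog_arm(steps=[[[0.001, 0, 0.025, 0, 0, 0, 1], [0.002, 0, 0.045, 0, 0, 0, 1], [0.002, 0, 0.057, 0, 0, 0, 1], [0.002, 0, 0.062, 0, 0, 0, 1], [0.002, 0, 0.062, 0, 0, 0, 0.2], [0.002, 0, 0.062, 0, 0, 0, -0.3], [0.002, 0, 0.062, 0, 0, 0, -0.6], [0.002, 0, 0.062, 0, 0, 0, -0.8], [0.002, 0, 0.062, 0, 0, 0, -0.8], [0.002, 0, 0.062, 0, 0, 0, -0.8]]], newtons=60)

```text
clock: 5.03
ee_pos: [490.5, -152.2, 111.1]
tcp_rot: [3.14, 0.523, -0.003]
ft_force: [3.8, 0.7, 2.8]
opening: 29.1
grip_force: 60.2
```

>>> jog_arm(steps=[[[0.002, 0, 0.0, 0, 0, 0, -0.8], [0.0, 0, -0.004, 0, 0, 0, -0.8], [0, 0, -0.012, 0, 0, 0, -0.8], [0, 0, -0.025, 0, 0, 0, -0.8], [0, 0, -0.045, 0, 0, 0, -0.8], [0, 0, -0.07, 0, 0, 0, -0.8], [0, 0, -0.1, 0, 0, 0, -0.8], [0, 0, -0.13, 0, 0, 0, -0.8], [0, 0, -0.15, 0, 0, 0, -0.8], [0, 0, -0.15, 0, 0, 0, -0.8]]])

```text
clock: 6.28
ee_pos: [565.8, -152.8, 241.8]
tcp_rot: [3.139, 0.522, -0.004]
ft_force: [-0.9, -0.1, -2.4]
opening: 28.9
grip_force: 59.5
```

Run:
```python
from h import *
np.set_printoptions(precision=1,suppress=True)
st=robot.get_state();print(st["ft_force"],st["opening"])
t=grab("top");s=grab("side")
cv2.imwrite("pics/tc.png",cv2.resize(np.hstack([t["color"][160:300,190:350],s["color"][80:300,180:380][:175]][:1]),None,fx=4,fy=4,interpolation=2)[:,:,::-1])
a=cv2.resize(t["color"][165:285,195:345],(600,480),interpolation=2)
b=cv2.resize(s["color"][90:300,185:355],(390,480),interpolation=2)
cv2.imwrite("pics/case.png",np.hstack([cv2.resize(a,(450,360)),cv2.resize(b,(292,360))])[:,:,::-1])
```

```text
[-0.9 -0.1 -2.4] 28.935825873330355
```

View pics/case.png

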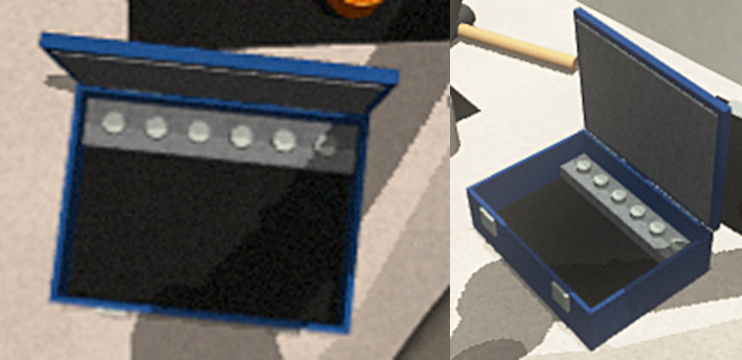

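The crop shows the case in both views. In the top view the front rim corners are near (212,265) and (311,276), the rear right corner near (318,204), and the lid's free edge runs (209,176) to (328,189). The bay is empty.

Run:
```python
from h import *
np.set_printoptions(precision=1,suppress=True)
t=grab("top");s=grab("side")
for n,a,b in(("FL",(212.3,264.7),(195.5,200.8)),("FR",(311,275.7),(267.7,270)),("RR",(317.7,204.3),(337.5,224)),("lidL",(209,176.3),(258.9,95.8)),("lidR",(327.7,188.7),(346.8,148.3))):
    print(n,tri(t,a,s,b),"top75",onz(t,a,75)[:2],"side75",onz(s,b,75)[:2])
```

```text
FL (array([442.2, 332.4,  69.7]), np.float64(1.9780640165826922)) top75 [441.3 332.2] side75 [440.  326.9]
FR (array([410.9,  67.6,  80.8]), np.float64(4.477956806167768)) top75 [409.1  68.5] side75 [415.7  69.4]
RR (array([602.1,  45. ,  81.3]), np.float64(3.878746036637487)) top75 [601.7  45.7] side75 [608.7  47.1]
lidL (array([637. , 311.5, 268.2]), np.float64(1.3603521780441368)) top75 [683.6 343.4] side75 [861.5 551.9]
lidR (array([602.5,  46.3, 283.9]), np.float64(0.04055289109133164)) top75 [644.8  17. ] side75 [839.1 198.5]
```

Run:
```python
from h import *
Z=[0,0,-1]
go([455,0,230],toolR([np.cos(.7),np.sin(.7),0],Z))
```

```text
shift m [-0.0898 -0.1517  0.0633] rot deg [-10.6  28.9 -39.4]
```

>>> jog_arm(steps=[[[-0.008, -0.013, 0.005, -1, 3, -4, -0.8], [-0.018, -0.03, 0.012, -2, 6, -8, -0.8], [-0.03, -0.05, 0.02, -3, 9, -13, -0.8], [-0.042, -0.07, 0.03, -5, 13, -18, -0.8], [-0.054, -0.09, 0.038, -6.5, 17, -23, -0.8], [-0.066, -0.11, 0.047, -8, 21, -29, -0.8], [-0.077, -0.13, 0.055, -9, 25, -34, -0.8], [-0.085, -0.143, 0.06, -10, 27.5, -37.5, -0.8], [-0.09, -0.152, 0.063, -10.6, 28.9, -39.4, -0.8], [-0.09, -0.152, 0.063, -10.6, 28.9, -39.4, -0.8]]])

```text
clock: 7.72
ee_pos: [453.9, 0.3, 230.3]
tcp_rot: [-3.141, 0.0, 0.702]
ft_force: [-0.1, -0.4, -1.7]
opening: 28.9
grip_force: 59.6
```

Run:
```python
from h import *
print(robot.get_state()["joint_pos"])
go([505.7,222.8,170],toolR([np.cos(1.456),np.sin(1.456),0],[0,0,-1]))
```

```text
[-0.85339432  0.07539997  0.8029792   2.02318571 -0.06218955  1.06753396
 -0.89027525]
shift m [ 0.1833 -0.1363  0.0603] rot deg [ -0.    0.  -43.2]
```

>>> jog_arm(steps=[[[0.015, -0.012, 0.005, 0, 0, -4, -0.8], [0.035, -0.027, 0.01, 0, 0, -9, -0.8], [0.057, -0.043, 0.015, 0, 0, -14, -0.8], [0.08, -0.06, 0.022, 0, 0, -19, -0.8], [0.105, -0.08, 0.03, 0, 0, -25, -0.8], [0.13, -0.098, 0.038, 0, 0, -31, -0.8], [0.155, -0.115, 0.048, 0, 0, -37, -0.8], [0.173, -0.129, 0.056, 0, 0, -41, -0.8], [0.183, -0.136, 0.06, 0, 0, -43.2, -0.8], [0.183, -0.136, 0.06, 0, 0, -43.2, -0.8]]])

```text
clock: 8.98
ee_pos: [507.9, 221.8, 170.1]
tcp_rot: [3.141, 0.002, 1.455]
ft_force: [0.3, 0.0, -2.0]
opening: 28.7
grip_force: 59.6
```

Run:
```python
from h import *
st=robot.get_state();print(st["joint_pos"],st["ee_pos"],st["tcp_rot"],st["ft_force"])
go([505.7,222.8,37],toolR([np.cos(1.456),np.sin(1.456),0],[0,0,-1]))
w=grab("wrist");t=grab("top")
cv2.imwrite("pics/w3.png",np.vstack([np.hstack([cv2.resize(w["color"],(400,300)),cv2.resize(t["color"][165:285,190:350],(400,300))])])[:,:,::-1])
ex=np.array([.9934,-.1148,0]);ey=np.array([.1148,.9934,0]);F=np.array([426,199.3,75])
print(proj(w,[F+135*ey,F-135*ey,F+200*ex+135*ey]))
```

```text
[-0.92807179  0.34620358  0.54073865  1.86947892 -0.20855765  0.98281307
 -0.41274373] [507.91473513 221.82385474 170.12080714] [3.14077184e+00 2.34191702e-03 1.45504227e+00] [ 0.31006098  0.04395513 -2.01322502]
shift m [ 0.001  -0.0024  0.1331] rot deg [ 0.   0.1 -0.1]
[[126.84706013  37.86140891]
 [173.53449896 426.40088597]
 [506.83509522  37.88428494]]
```

View pics/w3.png

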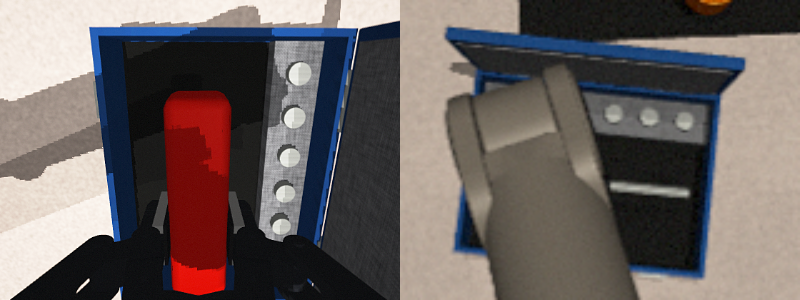

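In the wrist view (left half) the case's left end corners sit at (126,39) and (498,39) in full-image pixels, matching the prediction. The driver is parallel to the walls and midway between the front wall and the foam. In the top crop the blade lies along the case. I'll descend.

>>> jog_arm(steps=[[[0.001, -0.001, 0.015, 0, 0, 0, -0.8], [0.001, -0.002, 0.04, 0, 0, 0, -0.8], [0.001, -0.002, 0.068, 0, 0, 0, -0.8], [0.001, -0.002, 0.092, 0, 0, 0, -0.8], [0.001, -0.002, 0.11, 0, 0, 0, -0.8], [0.001, -0.002, 0.121, 0, 0, 0, -0.8], [0.001, -0.002, 0.128, 0, 0, 0, -0.8], [0.001, -0.002, 0.131, 0, 0, 0, -0.8], [0.001, -0.002, 0.131, 0, 0, 0, -0.8]]])

```text
clock: 10.2
ee_pos: [506.5, 223.2, 40.1]
tcp_rot: [3.139, 0.0, 1.455]
ft_force: [0.5, -0.2, -2.3]
opening: 29.3
grip_force: 59.7
```

>>> jog_arm(steps=[[[0, 0, 0.001, 0, 0, 0, -0.8], [0, 0, 0.002, 0, 0, 0, -0.8], [0, 0, 0.003, 0, 0, 0, -0.8], [0, 0, 0.004, 0, 0, 0, -0.8], [0, 0, 0.004, 0, 0, 0, -0.8]]])

```text
clock: 10.82
ee_pos: [506.2, 223.0, 35.7]
tcp_rot: [3.14, 0.001, 1.455]
ft_force: [0.1, -0.7, -1.9]
opening: 29.0
grip_force: 59.7
```

>>> jog_arm(steps=[[[0, 0, 0.0007, 0, 0, 0, -0.8], [0, 0, 0.0014, 0, 0, 0, -0.8], [0, 0, 0.002, 0, 0, 0, -0.8], [0, 0, 0.002, 0, 0, 0, -0.8]]])

```text
clock: 11.32
ee_pos: [506.4, 223.1, 35.2]
tcp_rot: [3.141, -0.0, 1.455]
ft_force: [-3.0, -1.0, 10.4]
opening: 28.9
grip_force: 61.4
```

>>> jog_arm(steps=[[[0, 0, -0.001, 0, 0, 0, -0.8], [0, 0, -0.001, 0, 0, 0, -0.25], [0, 0, -0.001, 0, 0, 0, -0.1], [0, 0, -0.001, 0, 0, 0, 0.1], [0, 0, -0.001, 0, 0, 0, 0.2], [0, 0, -0.006, 0, 0, 0, 0.2], [0, 0, -0.02, 0, 0, 0, 0.2], [0, 0, -0.045, 0, 0, 0, 0.2], [0, 0, -0.08, 0, 0, 0, 0.2], [0, 0, -0.12, 0, 0, 0, 0.2]]])

```text
clock: 12.58
ee_pos: [505.9, 223.0, 155.6]
tcp_rot: [3.14, 0.001, 1.455]
ft_force: [0.7, 0.9, -0.1]
opening: 51.3
grip_force: 0.0
```

Run:
```python
from h import *
st=robot.get_state();print(st["ee_pos"],st["ft_force"],st["opening"])
w=grab("wrist")
print(blobs(w,"red",300))
w=w["color"]; s=grab("side")["color"]
cv2.imwrite("pics/w4.png",np.hstack([cv2.resize(w,(400,300)),cv2.resize(s[80:300,175:468],(400,300))])[:,:,::-1])
```

```text
[505.90781617 222.95803332 155.59012467] [ 0.7098916   0.90750862 -0.10726539] 51.31074621286155
[(7600.5, ((277.0, 190.5), (169.0, 48.0), 90.0))]
```

View pics/w4.png

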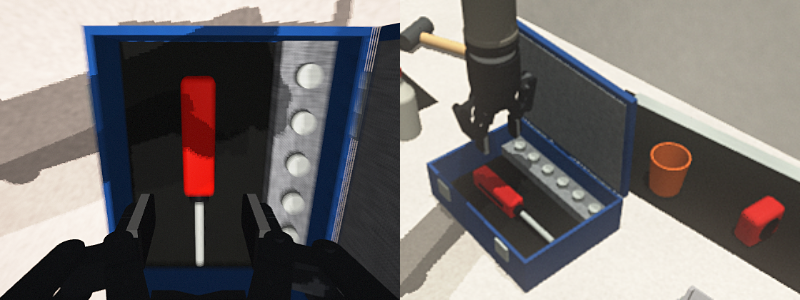

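The driver lies flat in the bay (wrist view: handle (180–215, 77–196), blade down to (200,265), all clear of the walls and foam). The bystanders have not moved. Next I'll go up and over to behind the lid.

Run:
```python
from h import *
Rt=toolR([np.cos(1.456),np.sin(1.456),0],[0,0,-1])
go([520,190,380],Rt);go([695.5,168.4,375],Rt);go([695.5,168.4,255],Rt)
```

```text
shift m [-0.0315  0.0166 -0.2208] rot deg [ 0.6 -0.3 -0.1]
shift m [-0.0326  0.1934 -0.2141] rot deg [ 0.6 -0.3 -0.1]
shift m [-0.0333  0.1922 -0.0941] rot deg [ 0.6 -0.3 -0.1]
```

>>> jog_arm(steps=[[[0, 0, -0.04, 0, 0, 0, -0.3], [-0.005, 0, -0.09, 0, 0, 0, -0.7], [-0.015, 0, -0.14, 0, 0, 0, -1], [-0.025, 0.005, -0.19, 0, 0, 0, -1], [-0.032, 0.02, -0.22, 0, 0, 0, -1], [-0.032, 0.06, -0.222, 0, 0, 0, -1], [-0.032, 0.1, -0.22, 0, 0, 0, -1], [-0.032, 0.14, -0.218, 0, 0, 0, -1], [-0.033, 0.175, -0.216, 0, 0, 0, -1], [-0.033, 0.193, -0.214, 0, 0, 0, -1]]])

```text
clock: 13.92
ee_pos: [694.8, 167.3, 367.2]
tcp_rot: [3.141, 0.002, 1.454]
ft_force: [-0.5, 0.3, 0.4]
opening: -0.3
grip_force: 0.0
```

Run:
```python
from h import *
Rt=toolR([np.cos(1.456),np.sin(1.456),0],[0,0,-1])
st=robot.get_state();print(st["ee_pos"],st["joint_pos"])
w=grab("wrist");t=grab("top");s=grab("side")
go([695.5,168.4,255],Rt)
cv2.imwrite("pics/w5.png",np.hstack([cv2.resize(w["color"],(400,300)),cv2.resize(s["color"][50:270,175:468],(400,300))])[:,:,::-1])
```

```text
[694.76725562 167.32003508 367.15661783] [-0.66415438  0.53463006  0.6249241   1.18775338 -0.3009331   1.50854943
 -0.20661398]
shift m [0.0011 0.0018 0.1122] rot deg [ 0.   0.1 -0.1]
```

View pics/w5.png

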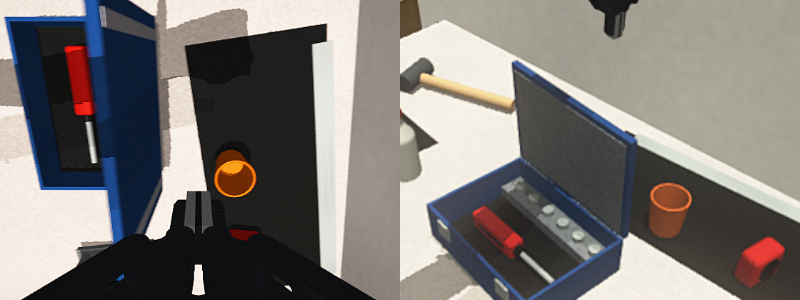

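The wrist view shows the outer face of the lid on the left (x≈85–160), with the closed fingers behind it and clear. The cup sits at (235,178), well away. I'll descend and approach the lid.

>>> jog_arm(steps=[[[0.001, 0, 0.02, 0, 0, 0, -1], [0.001, 0, 0.05, 0, 0, 0, -1], [0.001, 0, 0.08, 0, 0, 0, -1], [0.001, 0, 0.1, 0, 0, 0, -1], [0.001, 0, 0.11, 0, 0, 0, -1], [0.001, -0.01, 0.112, 0, 0, 0, -1], [0.001, -0.02, 0.112, 0, 0, 0, -1], [0.001, -0.027, 0.112, 0, 0, 0, -1], [0.001, -0.032, 0.112, 0, 0, 0, -1], [0.001, -0.032, 0.112, 0, 0, 0, -1]]])

```text
clock: 15.32
ee_pos: [661.9, 173.1, 256.6]
tcp_rot: [3.139, 0.0, 1.455]
ft_force: [-0.7, 1.6, -0.2]
opening: -0.1
grip_force: 0.0
```

>>> jog_arm(steps=[[[0, -0.004, 0, 0, 0, 0, -1], [0, -0.008, 0, 0, 0, 0, -1], [0, -0.012, 0, 0, 0, 0, -1], [0, -0.016, 0, 0, 0, 0, -1], [0, -0.02, 0, 0, 0, 0, -1], [0, -0.02, 0, 0, 0, 0, -1]]])

```text
clock: 16.08
ee_pos: [642.0, 175.3, 256.2]
tcp_rot: [3.14, 0.0, 1.455]
ft_force: [-0.1, -0.6, 0.1]
opening: -0.4
grip_force: 0.0
```

```bash
cat > lid.py <<'E'
from h import *
import sys
t=grab("top");s=grab("side")
m=mask(s,"blue")
np.set_printoptions(precision=1,suppress=True)
H=np.array([621,177,75.]);ex=np.array([.9934,-.1148,0]);ey=np.array([.1148,.9934,0])
# lid right free corner (far -y) in the side view: predicted pixel per angle, and blueness around it
for a in np.arange(.0,1.75,.1):
    c=H+200*(-np.cos(a)*ex+[0,0,np.sin(a)]);print(round(a,2),proj(s,[c-135*ey,c+135*ey]).ravel(),end=";")
p=robot.get_state();d=p["ee_pos"]-H;print("\ntcp rel hinge",d@ex,d@ey,d[2],p["ft_force"]@ex,p["ft_force"])
E
python3 - <<'E'
from h import *
H=np.array([621,177,75.]);ex=np.array([.9934,-.1148,0]);h=15
p=robot.get_state();d=p["ee_pos"]-H;x,z=d@ex,d[2];print(x,z,p["ft_force"])
X,Z=x-h,z-19
r=np.sqrt(X*X+Z*Z-144);a=np.arctan2(Z,-X)-np.arctan2(12,r);print("r,a",r,a)
E
```

```text
21.03157422584995 181.189267590763 [-0.11804223 -0.57960548  0.05619687]
r,a 161.85715433452444 1.5339636349266677
```

>>> jog_arm(steps=[[[0, -0.004, 0, 0, 0, 0, -1], [0, -0.008, 0, 0, 0, 0, -1], [0, -0.012, 0, 0, 0, 0, -1], [0, -0.016, 0, 0, 0, 0, -1], [0, -0.02, 0, 0, 0, 0, -1]]])

```text
clock: 16.7
ee_pos: [624.4, 177.2, 256.3]
tcp_rot: [3.134, 0.0, 1.455]
ft_force: [6.9, 0.2, -3.7]
opening: -0.3
grip_force: 2.8
```

Run:
```python
import numpy as np
f=lambda a:np.array([-162*np.cos(a)+12*np.sin(a)+15,162*np.sin(a)+12*np.cos(a)+19])
a=1.425;p0=f(a)
for k in range(1,21):
    q=f(a-.06*k)-p0;print(k,round(a-.06*k,3),np.round([q[0],-q[1]],1))
```

```text
1 1.365 [-9.7  1. ]
2 1.305 [-19.3   2.6]
3 1.245 [-28.8   4.7]
4 1.185 [-38.2   7.4]
5 1.125 [-47.4  10.7]
6 1.065 [-56.3  14.5]
7 1.005 [-65.1  18.8]
8 0.945 [-73.5  23.7]
9 0.885 [-81.6  29.1]
10 0.825 [-89.4  34.9]
11 0.765 [-96.9  41.2]
12 0.705 [-103.9   47.9]
13 0.645 [-110.6   55. ]
14 0.585 [-116.8   62.6]
15 0.525 [-122.5   70.4]
16 0.465 [-127.8   78.7]
17 0.405 [-132.5   87.2]
18 0.345 [-136.7   95.9]
19 0.285 [-140.4  105. ]
20 0.225 [-143.6  114.2]
```

>>> jog_arm(steps=[[[0, -0.005, 0.0005, 0, 0, 0, -1], [0, -0.012, 0.001, 0, 0, 0, -1], [0, -0.0193, 0.0026, 0, 0, 0, -1], [0, -0.0288, 0.0047, 0, 0, 0, -1], [0, -0.0382, 0.0074, 0, 0, 0, -1], [0, -0.0474, 0.0107, 0, 0, 0, -1], [0, -0.0563, 0.0145, 0, 0, 0, -1], [0, -0.0651, 0.0188, 0, 0, 0, -1], [0, -0.0735, 0.0237, 0, 0, 0, -1], [0, -0.0816, 0.0291, 0, 0, 0, -1]]])

```text
clock: 17.95
ee_pos: [540.5, 187.1, 227.1]
tcp_rot: [3.141, 0.0, 1.455]
ft_force: [1.2, -0.3, 5.0]
opening: -0.1
grip_force: 2.1
```

Run:
```python
from h import *
H=np.array([621,177,75.]);ex=np.array([.9934,-.1148,0])
p=robot.get_state();d=p["ee_pos"]-H;print(d@ex,d[2],p["ft_force"],p["dq"].round(2))
f=lambda a:np.array([-162*np.cos(a)+12*np.sin(a)+15,162*np.sin(a)+12*np.cos(a)+19])
p0=f(.885);print(p0)
for k in range(1,25):
    a=.885-.04*k
    q=f(a)-p0;print(k,round(a,3),np.round([q[0],-q[1]],1))
```

```text
-81.08534676539512 152.11262062639253 [ 1.20037887 -0.29831248  4.96694966] [-0.09 -0.07 -0.01  0.19  0.04 -0.13 -0.07]
[-78.3059194  151.97370193]
1 0.845 [-5.2  3.8]
2 0.805 [-10.3   7.9]
3 0.765 [-15.2  12.1]
4 0.725 [-20.   16.6]
5 0.685 [-24.6  21.2]
6 0.645 [-28.9  26. ]
7 0.605 [-33.1  31. ]
8 0.565 [-37.1  36.1]
9 0.525 [-40.9  41.4]
10 0.485 [-44.4  46.8]
11 0.445 [-47.8  52.4]
12 0.405 [-50.9  58.1]
13 0.365 [-53.7  63.9]
14 0.325 [-56.4  69.9]
15 0.285 [-58.8  75.9]
16 0.245 [-60.9  82. ]
17 0.205 [-62.9  88.2]
18 0.165 [-64.5  94.5]
19 0.125 [-65.9 100.9]
20 0.085 [-67.1 107.3]
21 0.045 [-68.  113.7]
22 0.005 [-68.6 120.2]
23 -0.035 [-69.  126.6]
24 -0.075 [-69.1 133.1]
```

Tracking well, with about 5 N of contact force.

>>> jog_arm(steps=[[[0, -0.0052, 0.0038, 0, 0, 0, -1], [0, -0.0103, 0.0079, 0, 0, 0, -1], [0, -0.0152, 0.0121, 0, 0, 0, -1], [0, -0.02, 0.0166, 0, 0, 0, -1], [0, -0.0246, 0.0212, 0, 0, 0, -1], [0, -0.0289, 0.026, 0, 0, 0, -1], [0, -0.0331, 0.031, 0, 0, 0, -1], [0, -0.0371, 0.0361, 0, 0, 0, -1], [0, -0.0409, 0.0414, 0, 0, 0, -1], [0, -0.0444, 0.0468, 0, 0, 0, -1]]])

```text
clock: 19.2
ee_pos: [496.9, 192.0, 179.4]
tcp_rot: [3.14, 0.001, 1.455]
ft_force: [-0.8, 0.4, 3.1]
opening: 0.1
grip_force: 1.5
```

>>> jog_arm(steps=[[[0, -0.0025, 0.0042, 0, 0, 0, -1], [0, -0.0045, 0.0075, 0, 0, 0, -1], [0, -0.0065, 0.0113, 0, 0, 0, -1], [0, -0.008, 0.0142, 0, 0, 0, -1], [0, -0.0093, 0.0171, 0, 0, 0, -1], [0, -0.0107, 0.02, 0, 0, 0, -1], [0, -0.012, 0.0231, 0, 0, 0, -1], [0, -0.013, 0.0255, 0, 0, 0, -1], [0, -0.0138, 0.0275, 0, 0, 0, -1], [0, -0.0144, 0.0291, 0, 0, 0, -1]]])

```text
clock: 20.45
ee_pos: [482.9, 193.5, 150.6]
tcp_rot: [3.14, 0.001, 1.455]
ft_force: [-1.7, 0.2, 2.8]
opening: -0.1
grip_force: 1.2
```

Run:
```python
from h import *
H=np.array([621,177,75.]);ex=np.array([.9934,-.1148,0])
p=robot.get_state();d=p["ee_pos"]-H;print(d@ex,d[2],p["ft_force"],p["dq"].round(2))
```

```text
-139.03874102647015 75.6406217543101 [-1.73797319  0.24952679  2.80110805] [ 0.    0.01 -0.01  0.02 -0.01 -0.03  0.  ]
```

>>> jog_arm(steps=[[[0, -0.0005, 0.002, 0, 0, 0, -1], [0, -0.001, 0.004, 0, 0, 0, -1], [0, -0.0015, 0.006, 0, 0, 0, -1], [0, -0.002, 0.008, 0, 0, 0, -1], [0, -0.0025, 0.01, 0, 0, 0, -1], [0, -0.003, 0.012, 0, 0, 0, -1], [0, -0.0034, 0.014, 0, 0, 0, -1], [0, -0.0038, 0.016, 0, 0, 0, -1], [0, -0.0042, 0.018, 0, 0, 0, -1], [0, -0.0046, 0.02, 0, 0, 0, -1]]])

```text
clock: 21.7
ee_pos: [478.4, 194.1, 130.6]
tcp_rot: [3.14, 0.001, 1.455]
ft_force: [-2.2, 0.7, 3.2]
opening: 0.2
grip_force: 1.2
```

>>> jog_arm(steps=[[[0, -0.0003, 0.0015, 0, 0, 0, -1], [0, -0.0005, 0.003, 0, 0, 0, -1], [0, -0.0007, 0.0045, 0, 0, 0, -1], [0, -0.0009, 0.006, 0, 0, 0, -1], [0, -0.0011, 0.0075, 0, 0, 0, -1], [0, -0.0013, 0.009, 0, 0, 0, -1], [0, -0.0015, 0.0105, 0, 0, 0, -1], [0, -0.0016, 0.012, 0, 0, 0, -1], [0, -0.0017, 0.0135, 0, 0, 0, -1], [0, -0.0018, 0.0145, 0, 0, 0, -1]]])

```text
clock: 22.95
ee_pos: [476.7, 194.3, 116.2]
tcp_rot: [3.14, 0.001, 1.455]
ft_force: [-1.3, 0.4, 2.1]
opening: -0.0
grip_force: 1.1
```

>>> jog_arm(steps=[[[0, 0, 0.001, 0, 0, 0, -1], [0, 0, 0.002, 0, 0, 0, -1], [0, 0, 0.003, 0, 0, 0, -1], [0, 0, 0.004, 0, 0, 0, -1], [0, 0, 0.005, 0, 0, 0, -1], [0, 0, 0.0058, 0, 0, 0, -1], [0, 0, 0.0066, 0, 0, 0, -1], [0, 0, 0.0074, 0, 0, 0, -1], [0, 0, 0.0081, 0, 0, 0, -1], [0, 0, 0.0088, 0, 0, 0, -1]]])

```text
clock: 24.2
ee_pos: [476.8, 194.3, 107.4]
tcp_rot: [3.14, 0.001, 1.455]
ft_force: [-1.3, 0.3, 1.7]
opening: -0.3
grip_force: 1.1
```

>>> jog_arm(steps=[[[0, 0, 0.0006, 0, 0, 0, -1], [0, 0, 0.0012, 0, 0, 0, -1], [0, 0, 0.0018, 0, 0, 0, -1], [0, 0, 0.0024, 0, 0, 0, -1], [0, 0, 0.003, 0, 0, 0, -1], [0, 0, 0.003, 0, 0, 0, -1]]])

```text
clock: 24.95
ee_pos: [476.9, 194.3, 106.0]
tcp_rot: [3.141, -0.0, 1.455]
ft_force: [-6.4, -1.2, 14.8]
opening: 0.1
grip_force: 7.7
```

>>> jog_arm(steps=[[[0, 0, 0.0006, 0, 0, 0, -1], [0, 0, 0.001, 0, 0, 0, -1], [0, 0, -0.002, 0, 0, 0, -1], [0, 0, -0.01, 0, 0, 0, -1], [0, 0, -0.03, 0, 0, 0, -1], [0, 0, -0.06, 0, 0, 0, -1], [0, 0, -0.1, 0, 0, 0, -1], [0, 0, -0.14, 0, 0, 0, -1], [0, 0, -0.16, 0, 0, 0, -1], [0, 0, -0.16, 0, 0, 0, -1]]])

```text
clock: 26.2
ee_pos: [477.7, 194.7, 266.0]
tcp_rot: [3.137, -0.002, 1.455]
ft_force: [0.0, 1.1, -0.5]
opening: 0.0
grip_force: 0.0
```

Run:
```python
from h import *
st=robot.get_state();print(st["clock"],st["ee_pos"],st["ft_force"])
s=grab("side")
cv2.imwrite("pics/end.png",s["color"][:,:,::-1])
```

```text
26.2 [477.6916239  194.74310234 265.97423884] [ 0.02714561  1.05203838 -0.53556647]
```

View pics/end.png

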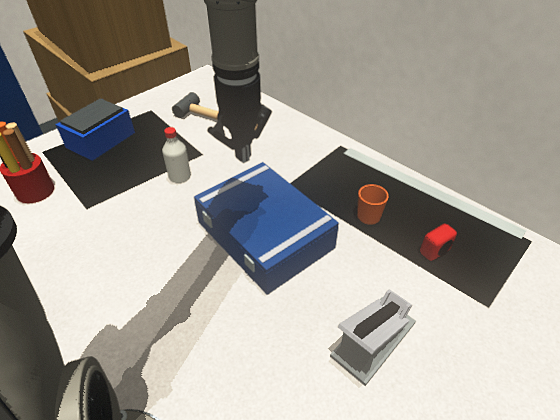

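The side view shows the lid fully closed on the case (corners (197,200), (263,165), (337,225), (268,290)). The rest is empty, and the cup (372,203), tape (438,242) and glue (176,155) are where they started. The gripper is clear.

```bash
python3 -c "
from bench import robot
print(robot.hand_in())"
```

```text
the job is handed in; nothing more can be done
None
```

The driver lies flat in the front bay, the lid is pushed down slowly and fully closed, the cup, tape measure and glue bottle haven't moved, and the job is handed in at about 26 s on the robot's clock.

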